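Draw the carriage locking pin of a board tester and hold it

ROBOT

A 6-joint arm with a two-finger parallel gripper is mounted at the origin on the work surface. World frame = base frame: x ahead of the robot, y to its left, z up, the work surface at z = 0. Lengths are in m, angles in rad, forces in N, time in s.
With the tool pointing down it reaches from about 0.4 to 0.825 m from the base axis. Payload 7 kg.
Tool frame: the origin (TCP) lies on the centre line of the jaws, within the pads' length; the fingertips stand 22 mm ahead of it and the grasp point (between the pads) lies 3 mm ahead of it; z points along the fingers, y is the line along which they close (so a half turn about z gives the same grasp; the last joint's range is limited). The gripper opens to 88 mm and grips with 3 to 60 N. Pads are 19 mm wide; open, the fingers measure 130 mm over their backs; the gripper's body (78 mm by 193 mm) begins 47 mm behind the grasp point.
Start: joints at [-1.04, 0.359, 0.012, 0, -1.224, -0.288], TCP at [0.162, -0.655, 0.209] pointing down, gripper open.
Joint ranges: [-3.07, 3.07], [-1.43, 2.12], [-1.02, 1.25], [-3.03, 1.67], [-3.05, -0], [-3.03, 3.03]. Speed limits (rad/s): [2.39, 2.39, 3.01, 3.14, 3.14, 3.14].

INTERFACE

Orientations are given as [roll, pitch, yaw] about the fixed x, y, z axes, in that order (R = Rz(yaw) Ry(pitch) Rx(roll)).
In Python, from station import monitor, viewer, order gives the robot as it stands. The module is installed in compiled form; this text tells all that it offers.
- The arm moves only by the tool servo_tool, never from a script. Its argument "targets" is a list of rows, each an object with "angular": the turn, a rotation vector about the tool's x, y, z in degrees, a list of three; "xyz": the shift along the tool's x, y, z in cm, a list of three; "claw": the finger opening in cm, from 0 to 8.76. A call has 1 to 20 rows; each row shifts and turns the commanded pose from where the row before left it, along the tool's axes as they then stand; what a row does not reach is not made up. A row lasts 1/10 s, in which the tool goes at most 50 mm and 8.59 degrees, less where a joint would pass 70% of its speed; a pose out of reach is approached as far as the arm can. A call is refused whole if a number of a shift passes 5 or a number of a turn 8.59, either way. A call with a gripper value outside its range is refused whole. The fingers move at their own pace and stop on an object; "force" is the grip in N (left out, the last holds). Time passes only in rows, so rows that do not move let the fingers close. It gives the time, the measured TCP pose, the force, the opening and the grip force at its end, in the units of the state.
- monitor.get_state(): the state, without advancing time (a new reading comes with each control period).
- viewer.grab_frame(name): name is "scene" or "side" or "wrist"; returns a dict with "color" (480x640x3 uint8, blue, green, red), "fovy" (degrees; the focal length in pixels is half the picture's height over the tangent of half this angle, whatever the lens; pixels are square), "cx", "cy" (the principal point, pixels), "R" (3x3) and "t" (3): a world point X has camera coordinates R X + t. Camera axes: x right, y down, z forward; pixel columns grow to the right and rows downward; lengths in m; the calibration is good to about 2 mm. A picture is of the moment at which its call begins. There is no depth.
- order.job_done(): hands the job in; it is judged then, once.
The state is a dict: "t": time; "q": joint angles; "qd": joint speeds; "joint_efforts": joint torques, N m; "eef_pos": TCP position; "ee_rot": TCP orientation; "force": force on the tool from outside, world axes, zero at the start; "moment": the same for the moment, N m; "width": finger opening in m; "gripper_force": force on a finger pad.
Only numpy, scipy, OpenCV 4.12 (cv2) and the standard library are available. Lean on these libraries where they do the work, as an engineer would, in place of code of your own. Each camera call takes 0.05 s, during which the arm holds its last target. There are 200 camera calls.

TASK

The tester's board carriage has to be unlocked so that a colleague can slide it out. Slide the forked keeper fully back off the locking pin, then draw the pin straight up out of its bush until the ring groove in its shank has just come clear of the bush mouth, no more than about a centimetre further, so that its lower end stays guided in the bush. Finish while holding it there, steady and not binding in the bush (let go, it drops back), and leave the other loose things where they lie.

Things in the scene. Friction and masses are not known exactly. Their poses are not given: they have to be found in the camera images.
- tester: Board test fixture fixed to the bench (never moves in a run), may stand turned about the vertical: base box 310 (x) x 460 (y) x 70 mm high, orange-brown. Origin: centre of its underside, z up. An aluminium lock bracket with a flat top 133 mm above the bench stands on it at x = -155 to -15, y = 75 to 125 mm; its end x = -65 to -15 overhangs the carriage and carries the locking pin.
- press_plate (a point): Centre of the clear press plate (130 x 140 x 10 mm, 155 to 175 mm above the bench with its screws), at x = 30, y = -90 mm in the tester's frame: keep clear. Behind it (toward -y) stand a toggle clamp, handle up to 440 mm, and the press frame, 320 mm high. Beneath lies the board carriage, top 85 mm (100 mm at the board), kept by the pin's end from sliding out toward +y.
- bush_mouth (a point): Centre of the bush's mouth, on the vertical bore axis at the flat top of the lock bracket, 133 mm above the bench; at x = -40, y = 100 mm in the tester's frame, axes as the tester's. The bore is 17.2 mm wide and 45 mm long, open below, for a 16 mm shank.
- lock_pin: Loose round steel locking pin, 123 mm long, 0.15 to 0.3 kg, upright in the bush, kept down only by its weight and the keeper; let go, it falls back. Origin on its axis at its collar's underside, z up along it; at the start the collar rests on the bush, origin at bush_mouth. Shank 16 mm diameter to 60 mm below the origin, the last 12 mm in the carriage. Collar 26 mm diameter, 8 mm high.
- pin_knob (a point): Centre of the locking pin's knob, on its axis 45 mm above its origin, the place to grip it from above. Steel knob 30 mm diameter, 36 mm tall (27 to 63 mm above the origin); below it a neck of 12 mm diameter down to the collar.
- pin_groove (a point): Lower edge of the dark ring groove (3 mm wide) in the pin's shank, on the pin's axis 25 mm below its origin, hidden in the bush at the start. It is level with the bush mouth once the pin has risen 25 mm.
- keeper (a joint): Travel of the keeper in m: 0 fully forward, 0.032 fully back at its stop; starts at 0 to 0.008. A flat steel slide 34 mm wide, 10 to 15 mm above the bracket's top, its fork straddling the pin's neck over the collar, so blocking the pin; the collar is free from 0.028 on. It slides back along the tester's -x in guides up to 18 mm above the bracket's top, stays where left and takes about 3 N.
- keeper_post (a point): On the axis of the keeper's upright grip post (steel, 16 mm diameter, 15 to 62 mm above the bracket's top), 45 mm above the bracket's top, the height of the pin's knob. It stands 55 mm from the pin's axis toward the tester's -x when the keeper is at 0, and moves with it. Axes as the tester's.
- push_rod: Loose thing to leave alone: blue spare push rod, 14 mm diameter, 46 mm tall, standing on the tester's base; origin under its foot.
- set_collar: Loose thing to leave alone: dark steel ring, 30 mm outside, 12 mm high, lying on the tester's base; origin at the centre of its underside.
- wrench: Loose thing to leave alone: 130 mm wrench lying on the tester's base; origin at its underside, near its middle.
- board_tray: Loose thing to leave alone: black tray of circuit boards, 200 x 270 x 28 mm, on the bench; origin at the centre of its underside.
- board: Loose thing to leave alone: black circuit board 85 x 120 x 5 mm flat on the bench; origin at the centre of its underside.
- driver: Loose thing to leave alone: 170 mm screwdriver on the bench; origin at its underside.
- bottle: Loose thing to leave alone: white bottle with a blue cap, 60 mm diameter, 150 mm tall, on the bench; origin at the centre of its underside.
- tape_roll: Loose thing to leave alone: yellow empty tape ring, 90 mm outside, 24 mm high, flat on the bench; origin at the centre of its underside.
There are look-alikes about, which are no part of the job. What is meant by the lock_pin is not blue, brown or pink, and is the smaller of those in its own colour.

How it is judged:
On the way:
1. the keeper is slid fully back (28 mm or more of its 32) while the pin is still down in its bush (value of joint keeper above 0.028 m and z of lock_pin in the frame of bush_mouth below 0.012 m), for 0.1 s.
At the end, for the whole second after the job is handed in: the pin is held in the fingers, at rest, 25 to 37 mm above its home position (groove clear of the bush mouth by at most 12 mm), upright in the bush within 0.03 rad and 4 mm, pressing on the bush or anything else of the tester with less than 8 N; the keeper is still back (28 mm or more) (z of pin_groove in the frame of bush_mouth between 0 and 0.012 m and horizontal distance between lock_pin and bush_mouth below 0.004 m and angle between lock_pin's own z axis and vertical below 0.03 rad and linear speed of lock_pin below 0.01 m/s and contact force between the fingers and lock_pin above 2 N and contact force between lock_pin and tester below 8 N and value of joint keeper above 0.028 m); the arm keeps its last pose, push and grip.
It fails at once if a loose thing other than the pin was moved more than 30 mm (distance of any of push_rod, set_collar, wrench, board_tray, board, driver, bottle, tape_roll from where it was at the start of the episode above 0.03 m).
It fails at once if the pin was drawn right out of the bush (z of lock_pin in the frame of bush_mouth above 0.055 m).
It also fails if it takes over 48 s, if anything falls off the work surface, if the arm or the gripper's body presses on something with over 40 N, if the wrist force passes 120 N, or if a joint passes its speed limit or range.

## Working session

There is one attempt and no reset: what is moved stays moved. The work goes in short steps, Python scripts to look and compute and a tool call to move; the robot and the scene stay as the last step left them, time stands still between calls to the robot, and variables do not carry over. Pictures are saved under pics/ and viewed, at most 10 in all, crops included, and the job is handed in when it is done.

Besides the shell and the picture viewer there is one more tool, called by a JSON object that holds its "method" and its "body". servo_tool: Moves the arm, as the interface text tells. Its arguments: {"type":"object","properties":{"targets":{"type":"array"},"force":{"type":"number"}},"required":["targets"]}

```bash
mkdir -p pics; cat > h.py <<'E'
import numpy as np, cv2
from station import monitor, viewer, order
def grab(n,save=None):
    f=viewer.grab_frame(n)
    if save: cv2.imwrite('pics/'+save,f['color'])
    return f
def K(f):
    h=f['color'].shape[0]; return h/2/np.tan(np.radians(f['fovy'])/2)
def plane(f,u,v,z):
    d=np.array([(u-f['cx'])/K(f),(v-f['cy'])/K(f),1.]); R=np.array(f['R']);t=np.array(f['t'])
    C=-R.T@t; w=R.T@d; return C+w*(z-C[2])/w[2]
def proj(f,X):
    c=np.array(f['R'])@np.array(X)+np.array(f['t']); return c[:2]/c[2]*K(f)+[f['cx'],f['cy']]
E
python3 - <<'E'
from h import *
print(monitor.get_state())
for n in('scene','side','wrist'):
    f=grab(n,n+'0.png'); print(n,f['fovy'],f['cx'],f['cy'],-np.array(f['R']).T@np.array(f['t']),np.array(f['R'])[2])
E
```

```text
{'t': 0.0, 'q': array([-1.03991459e+00,  3.59361451e-01,  1.10532252e-02, -3.69921637e-04,
       -1.22409876e+00, -2.88095606e-01]), 'qd': array([ 2.23308640e-03,  9.13009414e-04, -3.46093997e-06,  9.13275819e-04,
        6.43696036e-04, -1.08397610e-03]), 'joint_efforts': array([ 1.03608563e-03, -5.82722104e+01,  2.93054903e+01,  6.99698836e+00,
        7.00484510e-03, -2.01254147e-04]), 'eef_pos': array([ 0.16212228, -0.6546993 ,  0.20803315]), 'ee_rot': array([ 3.13994956e+00, -1.24259902e-04, -2.89893240e+00]), 'force': array([ 0.68180464, -0.88854337, -0.19866181]), 'moment': array([-0.02555436, -0.01521034,  0.00748936]), 'gripper_force': 0.0, 'width': 0.08770450808189291}
scene 45.25774324152393 327.81993647074825 243.82348277773622 [0.85377075 0.60261207 1.32231444] [-0.2532807  -0.43305715 -0.86504936]
side 57.37567932792145 320.91156084764293 237.17222002769853 [0.19186698 0.92625516 0.83182316] [ 0.26806191 -0.77143855 -0.5770835 ]
wrist 63.48165000016874 319.4136477805377 231.45971559992506 [ 0.08903323 -0.67301656  0.38495865] [ 0.26804582  0.06790582 -0.96101001]
```

View pics/scene0.png

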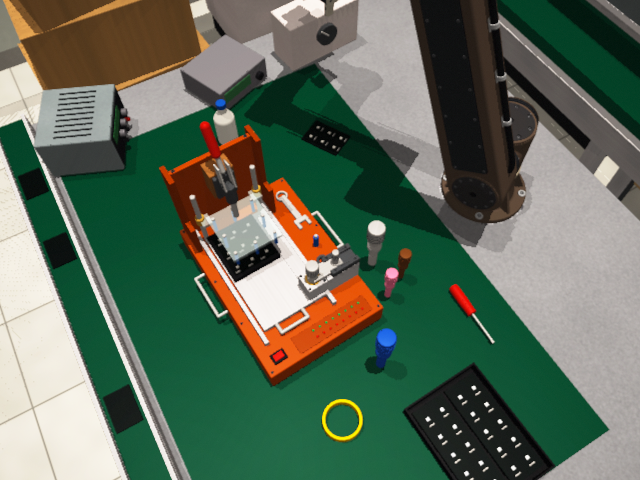

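View pics/side0.png

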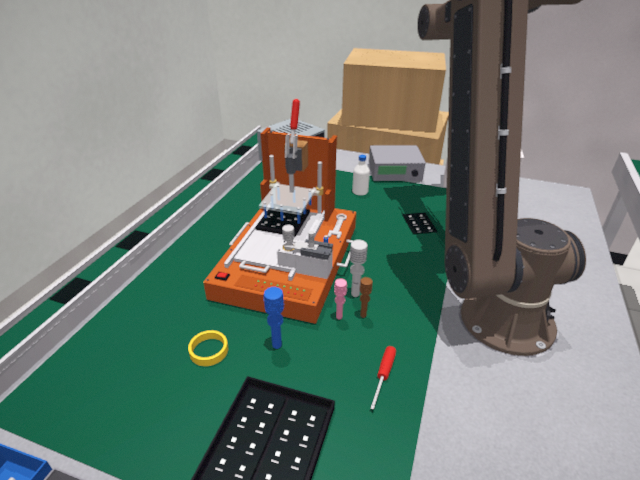

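The candidates are:
- steel knob on the lock bracket, scene (312,268), with the keeper post at (335,257)
- larger grey pin, (376,230)
- brown pin, (404,258)
- pink pin, (391,278)
- blue pin, (385,340)

By the description it's the smaller steel one on the bracket. I'll check that in a close crop.

```bash
python3 - <<'E'
import cv2,numpy as np
a=cv2.imread('pics/scene0.png')[215:345,265:425]; b=cv2.imread('pics/side0.png')[210:310,240:380]
a=cv2.resize(a,(480,390),interpolation=cv2.INTER_CUBIC);a=cv2.resize(a,(400,325))
a=cv2.resize(cv2.imread('pics/scene0.png')[230:310,280:380],(400,320),interpolation=cv2.INTER_CUBIC)
b=cv2.resize(cv2.imread('pics/side0.png')[215:295,270:370],(400,320),interpolation=cv2.INTER_CUBIC)
cv2.imwrite('pics/crop0.png',np.hstack([a,b]))
E
```

```text
(no output)
```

View pics/crop0.png

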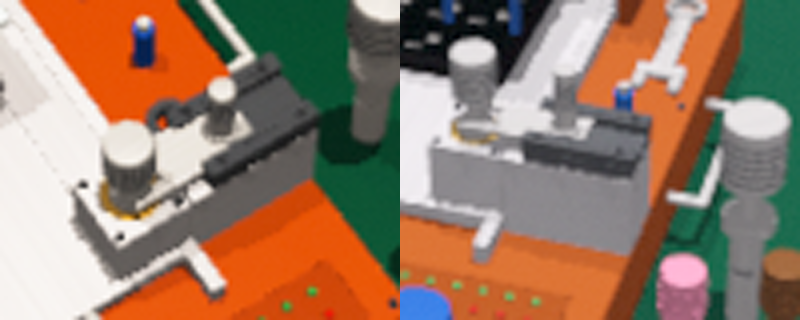

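The crop shows the steel pin on the bracket. In the scene view its knob top is at about (312.2,264.5) and the post top at (335.5,251.3). In the side view they're at about (288.5,227.3) and (312,232.3).

```bash
python3 - <<'E'
from h import *
s=grab('scene');d=grab('side')
P=[]
for f,k,p in((s,(312.2,264.5),(335.5,251.3)),(d,(288.5,227.3),(312,232.3))):
    a=plane(f,*k,.196);b=plane(f,*p,.195);P.append((a,b));v=b-a
    print(a,b,np.linalg.norm(v[:2]),np.degrees(np.arctan2(v[1],v[0])))
a=(P[0][0]+P[1][0])/2;b=(P[0][1]+P[1][1])/2
# neighbours: big grey pin, etc
for n,f,u,v,z in(('grey foot',s,373,262,0),('grey top',s,376,226,.12),('pink foot',s,388,296,0),('brown foot',s,402,275,0),('rod',s,315.5,245,.07),('base corner',s,381,312,.07),('base corner2',s,275,380,.0)):print(n,plane(f,u,v,z))
g=[plane(d,355,296,0),plane(d,358,246,.1)];print(g)
# base-edge direction check
m=cv2.inRange(cv2.cvtColor(s['color'],cv2.COLOR_BGR2HSV),(5,180,150),(15,255,255))
print(np.linalg.norm(a-b))
E
```

```text
[0.58052418 0.06719995 0.196     ] [0.51852345 0.0637019  0.195     ] 0.06209932585788779 -176.77082453956407
[0.58081662 0.06372409 0.196     ] [0.51625446 0.06254576 0.195     ] 0.06457290925655342 -178.95440953361486
grey foot [0.39218579 0.04708811 0.        ]
grey top [0.3738055  0.01629786 0.12      ]
pink foot [4.11661797e-01 1.48350430e-01 2.22044605e-16]
brown foot [0.34794948 0.11664267 0.        ]
rod [ 0.51558739 -0.0368741   0.07      ]
base corner [0.47196555 0.19880604 0.07      ]
base corner2 [0.75784904 0.19659138 0.        ]
[array([0.39551477, 0.04712791, 0.        ]), array([ 0.41947947, -0.04776082,  0.1       ])]
0.06333251871830092
```

{"method": "servo_tool", "body": {"targets": [{"angular": [0, 0, 6], "xyz": [0, 0, -4.5], "claw": 8.7}, {"angular": [0, 0, 6], "xyz": [0, 0, -4.5], "claw": 8.7}, {"angular": [0, 0, 0], "xyz": [-2.1, 4, 0], "claw": 8.7}, {"angular": [0, 0, 0], "xyz": [-2.1, 4, 0], "claw": 8.7}, {"angular": [0, 0, 0], "xyz": [-2.1, 4, 0], "claw": 8.7}, {"angular": [0, 0, 0], "xyz": [-2.1, 4, 0], "claw": 8.7}, {"angular": [0, 0, 0], "xyz": [-2.1, 4, 0], "claw": 8.7}, {"angular": [0, 0, 0], "xyz": [-2.1, 4, 0], "claw": 8.7}, {"angular": [0, 0, 0], "xyz": [-2.1, 4, 0], "claw": 8.7}, {"angular": [0, 0, 0], "xyz": [-2.1, 4, 0], "claw": 8.7}, {"angular": [0, 0, 0], "xyz": [-2.1, 4, 0], "claw": 8.7}, {"angular": [0, 0, 0], "xyz": [-2.1, 4, 0], "claw": 8.7}, {"angular": [0, 0, 0], "xyz": [-1.8, 4.6, 0], "claw": 8.7}, {"angular": [0, 0, 0], "xyz": [-1.8, 4.6, 0], "claw": 8.7}, {"angular": [0, 0, 0], "xyz": [-1.8, 4.6, 0], "claw": 8.7}, {"angular": [0, 0, 0], "xyz": [-1.8, 4.6, 0], "claw": 8.7}, {"angular": [0, 0, 0], "xyz": [-1.8, 4.6, 0], "claw": 8.7}, {"angular": [0, 0, 0], "xyz": [-1.8, 4.6, 0], "claw": 8.7}, {"angular": [0, 0, 0], "xyz": [0, 0, 0], "claw": 8.7}, {"angular": [0, 0, 0], "xyz": [0, 0, 0], "claw": 8.7}]}}

```text
t: 2.25
eef_pos: [0.4575, 0.0321, 0.2986]
ee_rot: [-3.141, -0.001, -3.106]
force: [-0.4, 0.0, 0.4]
width: 0.0871
gripper_force: 0.0
```

```bash
python3 - <<'E'
from h import *
s=monitor.get_state();print(s['eef_pos'],s['ee_rot'],s['q'])
f=grab('wrist','w1.png')
for X in((.5807,.0655,.196),(.517,.063,.195)):print(proj(f,X))
E
```

```text
[0.45748219 0.03206546 0.29860019] [-3.14118805e+00 -9.19396151e-04 -3.10561475e+00] [ 5.01418790e-01 -5.74408151e-02 -2.86259368e-01 -5.24327522e-05
 -1.34298096e+00 -2.03622516e+00]
[354.21840486 369.02663666]
[355.83677014 298.69913324]
```

View pics/w1.png

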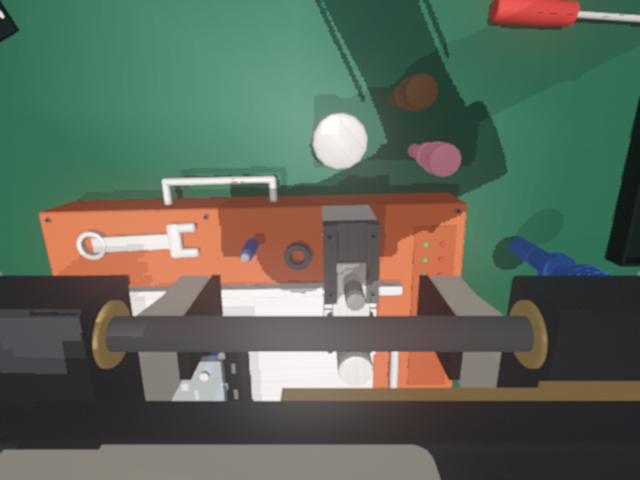

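```bash
python3 - <<'E'
from h import *
a=cv2.imread('pics/w1.png')
cv2.imwrite('pics/w1c.png',cv2.resize(a[190:410,300:420],(0,0),fx=2.7*1,fy=2.7,interpolation=cv2.INTER_CUBIC))
f=viewer.grab_frame('wrist')
m=cv2.inRange(cv2.cvtColor(a,cv2.COLOR_BGR2HSV),(3,150,60),(18,255,255))
# far (-x) lower edge of base top: first orange pixel per column -> base top edge at z=.07 
P=[]
for u in list(range(60,160,4))+list(range(285,320,4))+list(range(380,455,4)):
    c=np.flatnonzero(m[180:260,u]); 
    if len(c):P.append((u,180+c[0]))
P=np.array(P,float);vx,vy,x,y=cv2.fitLine(P.astype(np.float32),cv2.DIST_HUBER,0,.01,.01).ravel()
A=plane(f,70,y+(70-x)*vy/vx,0);B=plane(f,450,y+(450-x)*vy/vx,0)
A7=plane(f,70,y+(70-x)*vy/vx,.07);B7=plane(f,450,y+(450-x)*vy/vx,.07)
for p,q in((A,B),(A7,B7)):print(p,q,np.degrees(np.arctan2(-(q-p)[0],(q-p)[1])))
E
```

```text
[ 0.49330916 -0.27969649  0.        ] [ 4.64695709e-01  1.93453292e-01 -5.55111512e-17] 3.460713686360005
[ 0.47693229 -0.23432972  0.07      ] [0.45252987 0.16918677 0.07      ] 3.460713686360005
```

View pics/w1c.png

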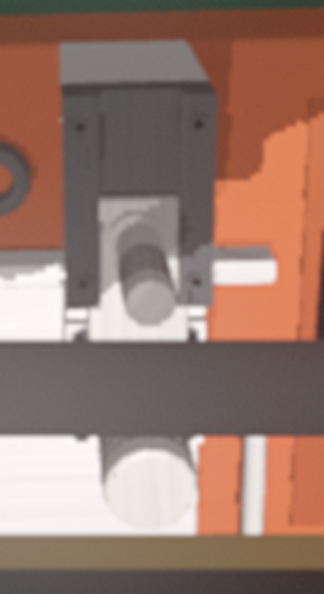

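The crop shows the post top at about (355.6,301.9) and the knob top at about (355.6,370.7).

```bash
python3 - <<'E'
from h import *
f=grab('wrist')
a=plane(f,355.6,370.7,.196);b=plane(f,355.6,301.9,.195);v=b-a
print(a,b,np.linalg.norm(v[:2]),np.degrees(np.arctan2(-v[1],-v[0])))
E
```

```text
[0.58247287 0.06495776 0.196     ] [0.51985332 0.06134808 0.195     ] 0.06272349799387948 3.2991341501555778
```

{"method": "servo_tool", "body": {"targets": [{"angular": [0, 0, -1.35], "xyz": [0, 0, 0], "claw": 8.7}, {"angular": [0, 0, 0], "xyz": [-3.2, 1.3, 0], "claw": 8.7}, {"angular": [0, 0, 0], "xyz": [-3.15, 1.3, 0], "claw": 8.7}, {"angular": [0, 0, 0], "xyz": [0, 0, 4], "claw": 8.7}, {"angular": [0, 0, 0], "xyz": [0, 0, 3.9], "claw": 6}, {"angular": [0, 0, 0], "xyz": [0, 0, 3.9], "claw": 4}, {"angular": [0, 0, 0], "xyz": [0, 0, 0], "claw": 2.5}, {"angular": [0, 0, 0], "xyz": [0, 0, 0], "claw": 2.5}, {"angular": [0, 0, 0], "xyz": [0, 0, 0], "claw": 2.5}, {"angular": [0, 0, 0], "xyz": [0, 0, 0], "claw": 2.5}], "force": 12}}

```text
t: 3.4
eef_pos: [0.5207, 0.0609, 0.1833]
ee_rot: [3.14, 0.004, -3.085]
force: [-0.7, -0.5, -0.5]
width: 0.0443
gripper_force: 0.0
```

{"method": "servo_tool", "body": {"targets": [{"angular": [0, 0, 0], "xyz": [0, 0, 0], "claw": 0.8}, {"angular": [0, 0, 0], "xyz": [0, 0, 0], "claw": 0.8}, {"angular": [0, 0, 0], "xyz": [0, 0, 0], "claw": 0.8}]}}

```text
t: 3.7
eef_pos: [0.5196, 0.0607, 0.1814]
ee_rot: [3.141, 0.001, -3.085]
force: [-0.3, -0.4, 0.0]
width: 0.0208
gripper_force: 0.0
```

{"method": "servo_tool", "body": {"targets": [{"angular": [0, 0, 0], "xyz": [0, 0, 0], "claw": 0.8}, {"angular": [0, 0, 0], "xyz": [0, 0, 0], "claw": 0.8}, {"angular": [0, 0, 0], "xyz": [0, 0, 0], "claw": 0.8}]}}

```text
t: 4.0
eef_pos: [0.5194, 0.0606, 0.1809]
ee_rot: [-3.142, -0.0, -3.085]
force: [-0.3, 0.3, 0.9]
width: 0.0081
gripper_force: 0.0
```

The fingers closed to 8 mm without meeting the 16 mm post, so I missed it. Time to look.

```bash
python3 - <<'E'
from h import *
s=monitor.get_state();p=s['eef_pos'];print(p,s['ee_rot'],s['width'])
o=[]
for n in('scene','side'):
    f=grab(n,n+'1.png')
    u,v=proj(f,[.52,.062,.18]).astype(int);print(n,u,v,proj(f,p+np.array([0,0,-.022])),proj(f,[.5196,.0613,.195]))
    o.append(cv2.resize(f['color'][v-50:v+50,u-50:u+50],(400,400),interpolation=cv2.INTER_CUBIC))
cv2.imwrite('pics/c1.png',np.hstack(o))
E
```

```text
[0.51943558 0.06063601 0.1809062 ] [-3.14152012e+00 -1.43344886e-04 -3.08459715e+00] 0.00806622622907719
scene 334 254 [334.27395711 258.15651572] [334.54469256 250.70351968]
side 310 236 [311.14170518 243.05881467] [310.94603381 231.78242275]
```

View pics/c1.png

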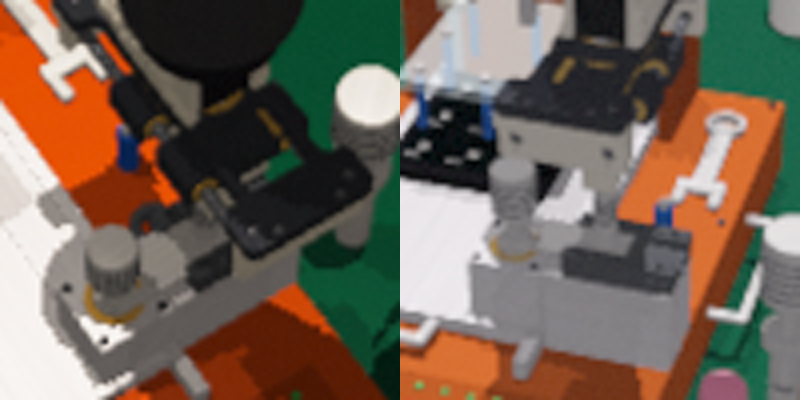

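```bash
python3 - <<'E'
from h import *
f=cv2.imread('pics/side1.png'); g=cv2.imread('pics/scene1.png'); w=grab('wrist','w2.png')['color']
o=[cv2.resize(f[215:275,280:340],(400,400),interpolation=cv2.INTER_CUBIC),cv2.resize(w[200:440,240:480],(400,400))]
cv2.imwrite('pics/c2.png',np.hstack(o))
E
```

```text
(no output)
```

View pics/c2.png

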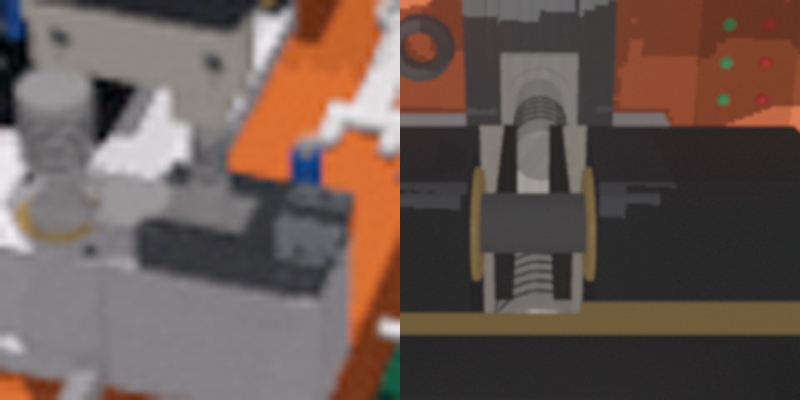

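{"method": "servo_tool", "body": {"targets": [{"angular": [0, 0, 0], "xyz": [0, 0, 0], "claw": 0}, {"angular": [0, 0, 0], "xyz": [0, 0, 0], "claw": 0}, {"angular": [0, 0, 0], "xyz": [0, 0, 0], "claw": 0}]}}

```text
t: 4.45
eef_pos: [0.5194, 0.0606, 0.1809]
ee_rot: [-3.142, -0.0, -3.085]
force: [0.5, -0.2, 0.8]
width: 0.001
gripper_force: 0.0
```

```bash
python3 - <<'E'
from h import *
f=grab('wrist','w3.png');s=monitor.get_state();p=s['eef_pos'];psi=s['ee_rot'][2]
ty=np.array([np.sin(psi),-np.cos(psi),0]);tx=np.array([np.cos(psi),np.sin(psi),0])
for z in(.159,.178):
  for g in(0,.008,.016,.03):print(z,g,[proj(f,p*[1,1,0]+k*ty*g/2+[0,0,z]).round(1) for k in(-1,1)])
print('post',proj(f,[.5196,.0613,.195]),'knob',proj(f,[.5817,.065,.196]),s['width'],s['gripper_force'])
print(cv2.absdiff(f['color'],cv2.imread('pics/w2.png'))[200:440,240:480].max())
cv2.imwrite('pics/c3.png',cv2.resize(f['color'][200:400,220:420],(600,600),interpolation=cv2.INTER_CUBIC))
E
```

```text
0.159 0 [array([319.4, 263.4]), array([319.4, 263.4])]
0.159 0.008 [array([312.1, 263.4]), array([326.8, 263.4])]
0.159 0.016 [array([304.8, 263.4]), array([334.1, 263.4])]
0.159 0.03 [array([292. , 263.4]), array([346.9, 263.4])]
0.178 0 [array([319.4, 276.9]), array([319.4, 276.9])]
0.178 0.008 [array([311.4, 276.9]), array([327.5, 276.9])]
0.178 0.016 [array([303.4, 276.9]), array([335.5, 276.9])]
0.178 0.03 [array([289.4, 276.9]), array([349.5, 276.9])]
post [320.91833054 291.82564666] knob [321.12071834 407.13101232] 0.00045506254853999094 0.0
175
```

View pics/c3.png

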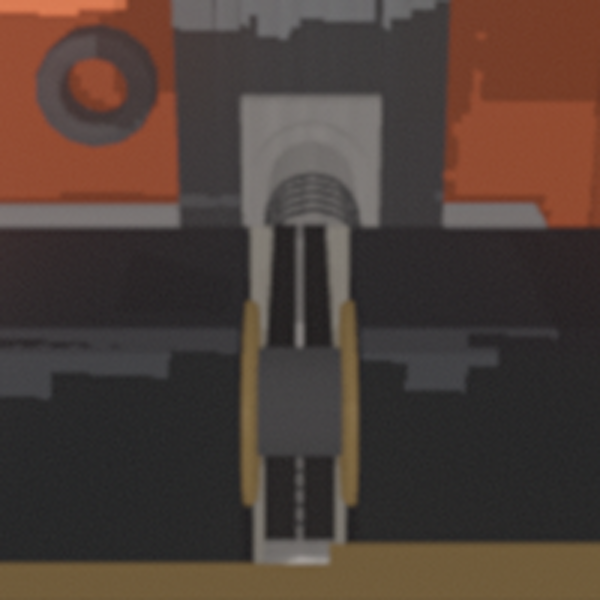

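The closed pads sit over the post's top, so the fingertips seem to be higher than stated. I'll probe safely: open wide (clear of the bracket), go down 2 cm and close gently.

{"method": "servo_tool", "body": {"targets": [{"angular": [0, 0, 0], "xyz": [0, 0, -0.5], "claw": 8.7}, {"angular": [0, 0, 0], "xyz": [0, 0, 0], "claw": 8.7}, {"angular": [0, 0, 0], "xyz": [0, 0, 0], "claw": 8.7}, {"angular": [0, 0, 0], "xyz": [0, 0, 0], "claw": 8.7}, {"angular": [0, 0, 0], "xyz": [0, 0, 0], "claw": 8.7}, {"angular": [0, 0, 0], "xyz": [0, 0, 0], "claw": 8.7}, {"angular": [0, 0, 0], "xyz": [0, 0, 0], "claw": 8.7}, {"angular": [0, 0, 0], "xyz": [0, 0, 0], "claw": 8.7}, {"angular": [0, 0, 0], "xyz": [0, 0, 0], "claw": 8.7}, {"angular": [0, 0, 0], "xyz": [0, 0, 0], "claw": 8.7}], "force": 5}}

```text
t: 5.5
eef_pos: [0.5194, 0.0606, 0.186]
ee_rot: [-3.142, -0.0, -3.085]
force: [0.3, -0.1, 1.4]
width: 0.0751
gripper_force: 0.0
```

```bash
python3 - <<'E'
from h import *
s=monitor.get_state();p=s['eef_pos'];psi=s['ee_rot'][2];print(p,s['width'],s['force'])
ty=np.array([np.sin(psi),-np.cos(psi),0])
o=[]
for n in('scene','side'):
    f=grab(n,n+'2.png');im=f['color'].copy()
    for k in(-1,1):
      for dz in(0,-.022):
        u,v=proj(f,p+k*ty*s['width']/2+[0,0,dz]);print(n,k,dz,u,v)
        cv2.circle(im,(int(round(u)),int(round(v))),1,(0,255,0),-1)
    u,v=proj(f,p).astype(int);o.append(cv2.resize(im[v-50:v+50,u-50:u+50],(400,400),interpolation=cv2.INTER_NEAREST))
cv2.imwrite('pics/c4.png',np.hstack(o))
E
```

```text
[0.51944828 0.06060364 0.18596565] 0.07513826676090812 [ 0.29397228 -0.09916794  1.44019061]
scene -1 0 325.2843762151457 240.44467654575223
scene -1 -0.022 325.30377127501777 245.24513089739963
scene 1 0 343.7359471338111 264.6563269620046
scene 1 -0.022 343.4868750558564 269.21934601971634
side -1 0 315.35037423526825 226.75826444553408
side -1 -0.022 315.3305893227407 233.60290132783504
side 1 0 306.6388081983395 242.7455006358809
side 1 -0.022 306.71747761726647 249.77095438588736
```

View pics/c4.png

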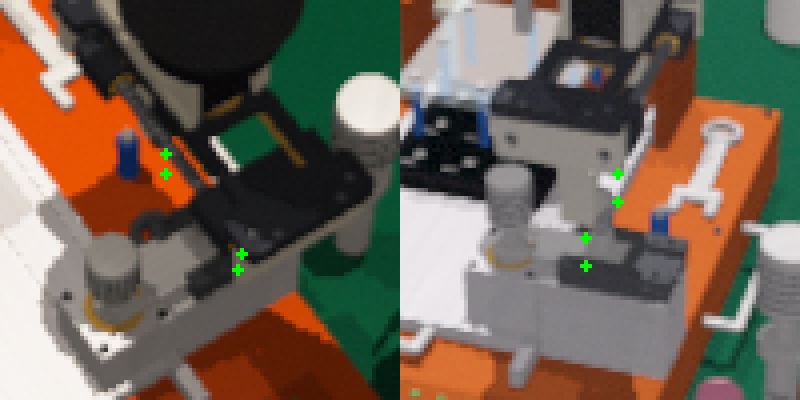

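The side view shows the +y fingertip ending at about (585,215) in the crop. That's about 15 mm above the reported TCP rather than 22 mm below it, so the tips sit roughly 37 mm higher than stated. This explains the empty closing. I'll go down accordingly with the fingers wide, watching the force.

{"method": "servo_tool", "body": {"targets": [{"angular": [0, 0, 0], "xyz": [0, 0, 1], "claw": 8.7}, {"angular": [0, 0, 0], "xyz": [0, 0, 0.5], "claw": 8.7}, {"angular": [0, 0, 0], "xyz": [0, 0, 0.5], "claw": 8.7}, {"angular": [0, 0, 0], "xyz": [0, 0, 0], "claw": 6}, {"angular": [0, 0, 0], "xyz": [0, 0, 0], "claw": 5.6}], "force": 5}}

```text
t: 6.1
eef_pos: [0.5194, 0.0605, 0.1658]
ee_rot: [-3.141, -0.0, -3.085]
force: [0.4, 0.0, 0.2]
width: 0.076
gripper_force: 0.0
```

{"method": "servo_tool", "body": {"targets": [{"angular": [0, 0, 0], "xyz": [0, 0, 0.5], "claw": 5.6}, {"angular": [0, 0, 0], "xyz": [0, 0, 0.5], "claw": 5.6}, {"angular": [0, 0, 0], "xyz": [0, 0, 0], "claw": 3}, {"angular": [0, 0, 0], "xyz": [0, 0, 0], "claw": 1}, {"angular": [0, 0, 0], "xyz": [0, 0, 0], "claw": 1}, {"angular": [0, 0, 0], "xyz": [0, 0, 0], "claw": 1}, {"angular": [0, 0, 0], "xyz": [0, 0, 0], "claw": 1}, {"angular": [0, 0, 0], "xyz": [0, 0, 0], "claw": 1}]}}

```text
t: 6.9
eef_pos: [0.5196, 0.0619, 0.1561]
ee_rot: [3.139, 0.001, -3.085]
force: [-3.0, 9.3, 1.9]
width: 0.0175
gripper_force: 5.0
```

The post is gripped. A +y side force means it sits a little further toward +y, so I'll ease over and then draw the keeper back.

{"method": "servo_tool", "body": {"targets": [{"angular": [0, 0, 0], "xyz": [0, 0.2, 0], "claw": 0.8}, {"angular": [0, 0, 0], "xyz": [0.3, 0, 0], "claw": 0.8}, {"angular": [0, 0, 0], "xyz": [0.4, 0, 0], "claw": 0.8}, {"angular": [0, 0, 0], "xyz": [0.4, 0, 0], "claw": 0.8}, {"angular": [0, 0, 0], "xyz": [0.4, 0, 0], "claw": 0.8}, {"angular": [0, 0, 0], "xyz": [0.3, 0, 0], "claw": 0.8}, {"angular": [0, 0, 0], "xyz": [0, 0, 0], "claw": 0.8}], "force": 15}}

```text
t: 7.6
eef_pos: [0.5007, 0.0616, 0.156]
ee_rot: [3.141, -0.0, -3.085]
force: [-0.7, 1.5, 0.2]
width: 0.0157
gripper_force: 15.0
```

{"method": "servo_tool", "body": {"targets": [{"angular": [0, 0, 0], "xyz": [0.3, 0, 0], "claw": 0.8}, {"angular": [0, 0, 0], "xyz": [0.3, 0, 0], "claw": 0.8}, {"angular": [0, 0, 0], "xyz": [0.2, 0, 0], "claw": 0.8}, {"angular": [0, 0, 0], "xyz": [0, 0, 0], "claw": 0.8}]}}

```text
t: 8.0
eef_pos: [0.4951, 0.0614, 0.1562]
ee_rot: [3.141, 0.004, -3.084]
force: [11.0, -1.1, -8.1]
width: 0.0158
gripper_force: 15.0
```

The keeper is at its stop (11 N, travel about 24.5 mm from 7.5 mm). I'll relax, release, rise and move over the knob.

{"method": "servo_tool", "body": {"targets": [{"angular": [0, 0, 0], "xyz": [-0.2, 0, 0], "claw": 0.8}, {"angular": [0, 0, 0], "xyz": [0, 0, 0], "claw": 4}, {"angular": [0, 0, 0], "xyz": [0, 0, 0], "claw": 8.7}, {"angular": [0, 0, 0], "xyz": [0, 0, -2], "claw": 8.7}, {"angular": [0, 0, 0], "xyz": [0, 0, -3], "claw": 8.7}, {"angular": [0, 0, 0], "xyz": [-2.9, 0, 0], "claw": 8.7}, {"angular": [0, 0, 0], "xyz": [-2.9, 0, 0], "claw": 8.7}, {"angular": [0, 0, 0], "xyz": [-2.9, 0, 0], "claw": 8.7}, {"angular": [0, 0, 0], "xyz": [0, 0, 0], "claw": 8.7}, {"angular": [0, 0, 0], "xyz": [0, 0, 0], "claw": 8.7}]}}

```text
t: 9.0
eef_pos: [0.5816, 0.0658, 0.2049]
ee_rot: [-3.141, -0.002, -3.085]
force: [-1.1, -0.8, -0.5]
width: 0.0819
gripper_force: 0.0
```

```bash
python3 - <<'E'
from h import *
s=monitor.get_state();print(s['eef_pos'],s['ee_rot'],s['width'],s['force'])
f=grab('side','side3.png');g=grab('scene','scene3.png')
o=[]
for f in(g,f):
    u,v=proj(f,[.54,.064,.18]).astype(int);o.append(cv2.resize(f['color'][v-45:v+45,u-45:u+45],(400,400),interpolation=cv2.INTER_CUBIC))
cv2.imwrite('pics/c5.png',np.hstack(o))
E
```

```text
[0.58159691 0.06583695 0.2049326 ] [-3.14094447e+00 -2.39156012e-03 -3.08539241e+00] 0.08194869996448717 [-1.07619853 -0.83855567 -0.50147837]
```

View pics/c5.png

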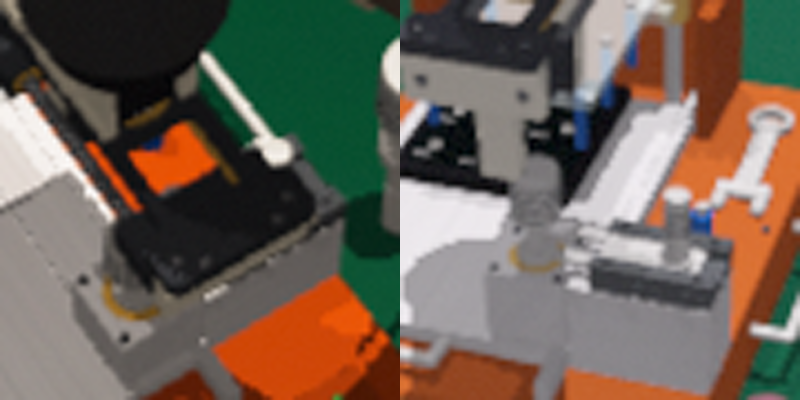

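The view shows the keeper back at its stop, the pin down and the fingers straddling the knob. I'll check the finger's alignment numerically.

```bash
python3 - <<'E'
from h import *
f=grab('side');p=monitor.get_state()['eef_pos'];c=proj(f,[.54,.064,.18]).astype(int)-45
cr=lambda X:(proj(f,X)-c)*4.444+[400,0]
ty=np.array([-.056,.998,0])
for dz in(.015,.005,-.022):print(dz,cr(p+ty*.041+[0,0,dz]),cr(p+ty*.055+[0,0,dz]))
print('knob top',cr([.5819,.0664,.196]),'post top',cr([.495,.0614,.195]))
E
```

```text
0.015 [506.78490438 169.81340665] [497.89855601 183.37144141]
0.005 [507.52320242 184.57143125] [498.6916915  198.20695666]
-0.022 [509.47825046 223.65137635] [500.79153957 237.48439187]
knob top [532.0252034  167.80649794] post top [675.45496006 194.25327066]
```

{"method": "servo_tool", "body": {"targets": [{"angular": [0, 0, 0], "xyz": [0, 0, 2], "claw": 8.7}, {"angular": [0, 0, 0], "xyz": [0, 0, 2], "claw": 8.7}, {"angular": [0, 0, 0], "xyz": [0, 0, 0.5], "claw": 8.7}, {"angular": [0, 0, 0], "xyz": [0, 0, 0], "claw": 8.7}], "force": 6}}

```text
t: 9.55
eef_pos: [0.5814, 0.066, 0.1608]
ee_rot: [-3.141, -0.001, -3.084]
force: [0.3, -0.8, 0.3]
width: 0.0868
gripper_force: 0.0
```

{"method": "servo_tool", "body": {"targets": [{"angular": [0, 0, 0], "xyz": [0, 0, 0.6], "claw": 7}, {"angular": [0, 0, 0], "xyz": [0, 0, 0.5], "claw": 5}, {"angular": [0, 0, 0], "xyz": [0, 0, 0], "claw": 2.5}, {"angular": [0, 0, 0], "xyz": [0, 0, 0], "claw": 2.5}, {"angular": [0, 0, 0], "xyz": [0, 0, 0], "claw": 2.5}, {"angular": [0, 0, 0], "xyz": [0, 0, 0], "claw": 2.5}, {"angular": [0, 0, 0], "xyz": [0, 0, 0], "claw": 2.5}, {"angular": [0, 0, 0], "xyz": [0, 0, 0], "claw": 2.5}]}}

```text
t: 10.35
eef_pos: [0.5823, 0.0662, 0.1501]
ee_rot: [3.141, 0.0, -3.085]
force: [-0.8, 0.5, 1.2]
width: 0.0295
gripper_force: 6.0
```

The knob is gripped with almost no side force. I'll firm the grip and lift 1 cm first.

{"method": "servo_tool", "body": {"targets": [{"angular": [0, 0, 0], "xyz": [0, 0, 0], "claw": 2}, {"angular": [0, 0, 0], "xyz": [0, 0, 0], "claw": 2}, {"angular": [0, 0, 0], "xyz": [0, 0, -0.3], "claw": 2}, {"angular": [0, 0, 0], "xyz": [0, 0, -0.3], "claw": 2}, {"angular": [0, 0, 0], "xyz": [0, 0, -0.4], "claw": 2}, {"angular": [0, 0, 0], "xyz": [0, 0, 0], "claw": 2}], "force": 20}}

```text
t: 10.95
eef_pos: [0.5826, 0.0662, 0.1606]
ee_rot: [3.141, 0.001, -3.085]
force: [-0.2, -0.8, -2.2]
width: 0.0292
gripper_force: 20.0
```

{"method": "servo_tool", "body": {"targets": [{"angular": [0, 0, 0], "xyz": [0, 0, -0.4], "claw": 2}, {"angular": [0, 0, 0], "xyz": [0, 0, -0.4], "claw": 2}, {"angular": [0, 0, 0], "xyz": [0, 0, -0.4], "claw": 2}, {"angular": [0, 0, 0], "xyz": [0, 0, -0.4], "claw": 2}, {"angular": [0, 0, 0], "xyz": [0, 0, -0.4], "claw": 2}, {"angular": [0, 0, 0], "xyz": [0, 0, -0.1], "claw": 2}, {"angular": [0, 0, 0], "xyz": [0, 0, 0], "claw": 2}, {"angular": [0, 0, 0], "xyz": [0, 0, 0], "claw": 2}, {"angular": [0, 0, 0], "xyz": [0, 0, 0], "claw": 2}]}}

```text
t: 11.85
eef_pos: [0.5821, 0.0662, 0.1807]
ee_rot: [-3.142, -0.0, -3.085]
force: [-0.1, -0.3, -2.1]
width: 0.0295
gripper_force: 20.0
```

```bash
python3 - <<'E'
from h import *
s=monitor.get_state();print(s['eef_pos'],s['ee_rot'],s['force'],s['moment'],s['width'],s['gripper_force'])
o=[]
for n in('scene','side'):
    f=grab(n)
    u,v=proj(f,[.57,.066,.16]).astype(int);o.append(cv2.resize(f['color'][v-30:v+30,u-30:u+30],(400,400),interpolation=cv2.INTER_CUBIC))
    a=[.582,.0662];print(n,'mouth',(proj(f,a+[.133])-[u-30,v-30])*6.667,'collar under at +31',(proj(f,a+[.164])-[u-30,v-30])*6.667)
cv2.imwrite('pics/c6.png',np.hstack(o))
E
```

```text
[0.58209917 0.06616441 0.18070764] [-3.14150174e+00 -4.20065944e-04 -3.08467652e+00] [-0.11593976 -0.32579317 -2.09869921] [0.04696202 0.03818161 0.03763008] 0.02948228686759639 19.996643364429474
scene mouth [173.49414275 255.26216356] collar under at +31 [171.4877362  214.04288472]
side mouth [176.70809792 255.14291426] collar under at +31 [174.120819   192.01047436]
```

The load reads 2.1 N, which matches the pin's weight, and the side forces are near zero. My ten views are used, so I'll check the height with a brightness profile along the pin axis.

```bash
python3 - <<'E'
from h import *
f=grab('side');f0=cv2.imread('pics/side0.png')
for z in np.arange(.125,.176,.003):
    u,v=proj(f,[.582,.0662,z]);r=lambda im,w:cv2.getRectSubPix(im.astype(np.uint8),(w,1),(u,v)).mean((0,1)).round()
    lum=cv2.getRectSubPix(cv2.cvtColor(f['color'],cv2.COLOR_BGR2GRAY),(17,1),(float(u),float(v))).ravel()
    print(round(z,3),round(v,1),lum)
E
```

```text
0.125 249.7 [155 157 144 125 115 113 113 114 113 112 111 114 119 125 126 147 158]
0.128 248.8 [151 142 127 116 110 109 112 115 116 115 111 110 114 121 125 136 151]
0.131 247.9 [154 133 115 110 110 113 117 120 120 119 117 113 114 123 128 131 160]
0.134 247.0 [161 145 121 110 112 117 117 115 113 116 120 117 117 123 126 148 187]
0.137 246.1 [163 156 135 116 113 116 113 110 106 107 115 115 113 117 121 139 168]
0.14 245.2 [163 162 148 124 112 115 118 118 116 116 118 114 110 111 119 129 137]
0.143 244.2 [163 164 160 143 122 115 121 124 123 121 119 114 112 116 122 125 122]
0.146 243.3 [196 181 167 158 142 127 123 124 124 124 120 117 118 124 126 126 124]
0.149 242.4 [220 192 163 148 135 128 124 124 124 124 122 123 130 136 137 132 130]
0.152 241.5 [215 184 157 130 110 120 126 125 124 123 123 131 144 150 149 144 137]
0.155 240.6 [210 178 157 135 115 122 126 125 123 123 125 138 154 159 156 154 147]
0.158 239.7 [221 187 158 153 144 132 125 124 123 123 125 138 153 156 152 155 165]
0.161 238.7 [230 201 165 155 143 129 124 125 124 124 123 129 146 155 154 161 191]
0.164 237.8 [232 223 191 153 133 124 123 123 124 122 122 123 141 181 193 198 208]
0.167 236.9 [232 230 212 170 130 121 122 121 122 120 120 121 128 173 172 190 206]
0.17 235.9 [221 220 214 178 131 121 120 123 123 121 121 122 121 122  95 125 190]
0.173 235.0 [214 212 201 163 123 117 120 124 125 123 120 120 120  84  15  23 137]
```

```bash
python3 -c "
from h import *
s=monitor.get_state();print(s['t'],s['eef_pos'],s['force']);print(order.job_done())"
```

```text
12.0 [0.58216839 0.06617366 0.18080502] [ 0.20428653  0.54318886 -1.12691108]
the job is handed in; nothing more can be done
None
```

I handed the job in at 12 s of the 48 s allowed: the keeper is back at its stop, and the pin is held steady about 30 mm above home with almost no side force; the verdict wasn't shown.

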